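# Gather the turned plugs in the tray's corner

### The arm

A 6-joint arm with a two-finger parallel gripper is mounted at the origin on the work surface. World frame = base frame: x ahead of the robot, y to its left, z up, the work surface at z = 0. Lengths are in m, angles in rad, forces in N, time in s.
With the tool pointing down it reaches from about 0.375 to 0.9 m from the base axis. Payload 3.1 kg.
Tool frame: the origin (TCP) lies midway between the tips of the shut fingers; the grasp point (between the pads) lies 19 mm behind it (manip.grasp_offset is the distance from the TCP to the grasp point, in m); z points along the fingers, y is the line along which they close (so a half turn about z gives the same grasp; the last joint's range is limited). The gripper opens to 85 mm and grips with 20 to 120 N. Pads are 22 mm wide; open, the fingers measure 114 mm over their backs; the gripper's body (76 mm by 85 mm) begins 54 mm behind the grasp point. The pads swing forward as they close: fully open they stand 13 mm farther back than shut.
Start: joints at [-1.339, 0.527, 1.433, -0, 1.181, -0.178], TCP at [0.25, -0.573, 0.231] pointing down, gripper open.
Joint ranges: [-3.08, 3.08], [-0.75, 2.2], [0.22, 2.44], [-1.43, 4.57], [0, 2.65], [-2.85, 2.85]. Speed limits (rad/s): [2.79, 2.79, 3.14, 3.14, 3.14, 3.14].

### API

Orientations are given as a unit quaternion [x, y, z, w].
In Python, from station import sensors, cams, order, manip gives the robot as it stands.
- The arm moves only by the tool move_arm, never from a script. Its argument "targets" is a list of rows, each an object of numbers: "dx", "dy", "dz": the shift along the world's x, y, z normalised to -1 to 1, where 1 is 25 mm; "rx", "ry", "rz": the turn, a rotation vector about the world's x, y, z normalised to -1 to 1, where 1 is 30 degrees. A call has exactly 10 rows; each row shifts and turns the commanded pose from where the row before left it; what a row does not reach is not made up. A row lasts 1/8 s, in which the tool goes at most 62.5 mm and 10.7 degrees, less where a joint would pass 70% of its speed; a pose out of reach is approached as far as the arm can. A call with a number of a shift or a turn outside -1 to 1 is refused whole. A call with a gripper value outside its range is refused whole. "claw" is the opening in per cent of the stroke, from 0 (shut) to 100 (fully open), set as the call begins (left out, the last holds). The fingers move at their own pace and stop on an object; "newtons" is the grip in N (left out, the last holds). Time passes only in rows, so rows that do not move let the fingers close, or fill a call up. It gives the time, the measured TCP pose, the force, the opening and the grip force at its end, in the units of the state.
- sensors.sense(): the state, without advancing time (a new reading comes with each control period).
- cams.snapshot(name): name is "scene" or "top" or "wrist"; returns the picture (480x640x3 uint8, red, green, blue); there is no depth.
- cams.camera_model(name): a dict with "fx", "fy", "cx", "cy" (pixels), "extrinsics" (4x4, takes a point from world to camera coordinates). Camera axes: x right, y down, z forward; pixel columns grow to the right and rows downward; lengths in m; the calibration is good to about 2 mm. A picture is of the moment at which its call begins: read the wrist's pose just before it. camera_model takes no time and is no camera call; for the wrist camera it gives the pose at the moment of the call.
- order.sign_off(): hands the job in; it is judged then, once.
The state is a dict: "t": time; "q": joint angles; "qd": joint speeds; "tau": joint torques, N m; "tcp_pos": TCP position; "tool_rot": TCP orientation; "force": force on the tool from outside, world axes, zero at the start; "ft_torque": the same for the moment, N m; "finger_gap": opening from 0.0 (shut) to 1.0 (fully open); "gripper_force": force on a finger pad.
Only numpy, scipy, OpenCV 4.12 (cv2) and the standard library are available. Lean on these libraries where they do the work, as an engineer would, in place of code of your own. Each camera call takes 0.05 s, during which the arm holds its last target. There are 200 camera calls.

### The job

Put the stray wooden plug from the bench into the tray with the other four, then raise the tray's knobbed corner until all five plugs have slid together into the corner diagonally opposite the knob. Finish while still holding the tray tipped and still, at about 30 to 35 degrees, with the plugs gathered there; leave the other things on the bench where they are.

Things in the scene. Friction and masses are not known exactly. Their poses are not given: they have to be found in the camera images.
- tray: open rectangular wooden tray standing loose on the bench, 236 (its x) x 176 (its y) x 50 mm high, walls and floor 8 mm thick, about 0.5 kg. Origin: centre of its underside; z up. An upright round wooden knob stands over its (+x,+y) corner, on a 30 x 30 mm corner post inside the tray.
- tray_knob (a point): centre of the knob's head: a cylinder 28 mm in diameter and 28 mm tall (axis upright when the tray is flat), on an 18 mm neck. The point lies 80 mm above the tray's underside, at (100, 70) mm in the tray's x, y; the head ends 94 mm and begins 66 mm above the underside; the walls end at 50 mm.
- tray_corner (a point): the gathering corner, diagonally opposite the knob: inner floor corner of the tray at (-110, -80, 8) mm in the tray's frame. The tray's outer corner beside it, on which it pivots when the knob is raised, is at (-118, -88, 0) mm. At the start this corner of the floor is empty: no plug within 110 mm of the point.
- plug0_mid (a point): centre of one of the four waxed wooden plugs standing loose in the tray: cylinder 22 mm in diameter, 18 mm tall, 15 g, slippery (friction about 0.1): they start to slide at about 6 degrees of tilt and slide along the walls towards the corner at about 15 to 25
- plug1_mid (a point): centre of one of the four waxed wooden plugs standing loose in the tray: cylinder 22 mm in diameter, 18 mm tall, 15 g, slippery (friction about 0.1): they start to slide at about 6 degrees of tilt and slide along the walls towards the corner at about 15 to 25
- plug2_mid (a point): centre of one of the four waxed wooden plugs standing loose in the tray: cylinder 22 mm in diameter, 18 mm tall, 15 g, slippery (friction about 0.1): they start to slide at about 6 degrees of tilt and slide along the walls towards the corner at about 15 to 25
- plug3_mid (a point): centre of one of the four waxed wooden plugs standing loose in the tray: cylinder 22 mm in diameter, 18 mm tall, 15 g, slippery (friction about 0.1): they start to slide at about 6 degrees of tilt and slide along the walls towards the corner at about 15 to 25
- stray_mid (a point): centre of the fifth, identical plug (22 mm diameter, 18 mm tall, standing), which lies on the bench outside the tray, to the robot's right
- spindle: turned wooden spindle, 28 mm wide, 95 mm tall, standing (bystander, to be left alone); origin: centre of its underside
- block: wooden block 40 x 40 x 30 mm (bystander, to be left alone); origin: centre of its underside
- bowl: turned wooden bowl, 120 mm wide, 45 mm tall (bystander, to be left alone); origin: centre of its underside
- mug: wooden mug, 76 mm wide, 85 mm tall (bystander, to be left alone); origin: centre of its underside
- glue: white glue bottle, 56 mm wide, 150 mm tall (bystander, to be left alone); origin: centre of its underside
- hammer: hammer lying on the bench (bystander, to be left alone); origin: near the middle of its length
- driver: screwdriver lying on the bench (bystander, to be left alone); origin: near the middle of its length

How it is judged:
On the way:
1. the stray plug lies in the flat tray, let go (x of stray_mid in the frame of tray between -0.11 and 0.11 m and y of stray_mid in the frame of tray between -0.08 and 0.08 m and z of stray_mid in the frame of tray between 0.005 and 0.05 m and z of stray_mid in the frame of tray below 0.03 m and contact force between the fingers and stray below 0.05 N and angle between tray's own z axis and vertical below 0.1 rad and linear speed of stray below 0.05 m/s), for 0.2 s.
At the end, for the whole second after the job is handed in: The gripper's fingers hold the tray (contact over 1 N) tipped 17 to 49 degrees, its knob more than 130 mm above the bench, at rest, touching no bystander; all five plugs are inside the tray, each with its centre within 110 mm of the inner corner opposite the knob (angle between tray's own z axis and vertical between 0.3 and 0.85 rad and height (world z) of tray_knob above 0.13 m and contact force between the fingers and tray above 1 N and angular speed of tray below 0.15 rad/s and linear speed of tray below 0.05 m/s and x of plug0_mid in the frame of tray between -0.11 and 0.11 m and y of plug0_mid in the frame of tray between -0.08 and 0.08 m and z of plug0_mid in the frame of tray between 0.005 and 0.05 m and distance between each of plug0_mid, plug1_mid, plug2_mid, plug3_mid, stray_mid and tray_corner below 0.11 m and x of plug1_mid in the frame of tray between -0.11 and 0.11 m and y of plug1_mid in the frame of tray between -0.08 and 0.08 m and z of plug1_mid in the frame of tray between 0.005 and 0.05 m and x of plug2_mid in the frame of tray between -0.11 and 0.11 m and y of plug2_mid in the frame of tray between -0.08 and 0.08 m and z of plug2_mid in the frame of tray between 0.005 and 0.05 m and x of plug3_mid in the frame of tray between -0.11 and 0.11 m and y of plug3_mid in the frame of tray between -0.08 and 0.08 m and z of plug3_mid in the frame of tray between 0.005 and 0.05 m and x of stray_mid in the frame of tray between -0.11 and 0.11 m and y of stray_mid in the frame of tray between -0.08 and 0.08 m and z of stray_mid in the frame of tray between 0.005 and 0.05 m and contact force between tray and spindle below 0.05 N and contact force between tray and block below 0.05 N and contact force between tray and bowl below 0.05 N and contact force between tray and mug below 0.05 N and contact force between tray and glue below 0.05 N and contact force between tray and hammer below 0.05 N and contact force between tray and driver below 0.05 N); the arm keeps its last pose, push and grip.
It fails at once if one of the bystanders was moved more than 30 mm (distance of any of spindle, block, bowl, mug, glue, hammer, driver from where it was at the start of the episode above 0.03 m).
It also fails if it takes over 54 s, if anything falls off the work surface, if the arm or the gripper's body presses on something with over 40 N, if the wrist force passes 120 N, or if a joint passes its speed limit or range.

## Working session

There is one attempt and no reset: what is moved stays moved. The work goes in short steps, Python scripts to look and compute and a tool call to move; the robot and the scene stay as the last step left them, time stands still between calls to the robot, and variables do not carry over. Pictures are saved under pics/ and viewed, at most 10 in all, crops included, and the job is handed in when it is done.

Besides the shell and the picture viewer there is one more tool, called after "Call:" as name(argument=value, ...) on one line, values as JSON. move_arm: Moves the arm, as the interface text tells. Scaled input: -1 to 1 covers 25 mm each way for a shift and 30 degrees each way for a turn. Its arguments: {"type":"object","properties":{"targets":{"type":"array"},"claw":{"type":"number"},"newtons":{"type":"number"}},"required":["targets"]}

```bash
mkdir -p pics; cat > h.py <<'E'
import numpy as np, cv2
from station import sensors, cams, order, manip
def save(n,f):
    im=cams.snapshot(n); cv2.imwrite('pics/'+f,cv2.cvtColor(im,cv2.COLOR_RGB2BGR)); return im
def ray(m,u,v,z):
    E=np.array(m['extrinsics']);R,t=E[:3,:3],E[:3,3];c=-R.T@t
    d=R.T@np.array([(u-m['cx'])/m['fx'],(v-m['cy'])/m['fy'],1]);return c+d*(z-c[2])/d[2]
def proj(m,p):
    E=np.array(m['extrinsics']);q=E[:3,:3]@np.array(p)+E[:3,3];return m['fx']*q[0]/q[2]+m['cx'],m['fy']*q[1]/q[2]+m['cy']
E
python3 - <<'E'
from h import *
save('top','top1.png');save('scene','scene1.png');print(cams.camera_model('top'));print(sensors.sense(),manip.grasp_offset)
E
```

```text
{'fx': 574.9720443571539, 'fy': 574.9720443571539, 'cx': 307.4957338952208, 'cy': 251.48170828227163, 'extrinsics': array([[ 0.01309516, -0.99986575,  0.00984893, -0.05830619],
       [-0.99558423, -0.01395348, -0.09282959,  0.54706584],
       [ 0.09295456, -0.00858982, -0.9956333 ,  1.522883  ],
       [ 0.        ,  0.        ,  0.        ,  1.        ]])}
{'t': 0.1, 'q': array([-1.33850204e+00,  5.28382218e-01,  1.43377052e+00, -6.81418985e-06,
        1.18140558e+00, -1.78516028e-01]), 'qd': array([-2.18939397e-04, -9.79273609e-04, -2.33779921e-03, -7.71118828e-06,
       -2.45290147e-04,  1.42079098e-03]), 'tau': array([ 5.16048772e-05, -4.43302846e+01, -1.78586698e+01, -1.41409664e-04,
        3.94032351e-03, -1.64496180e-05]), 'tcp_pos': array([ 0.2494609 , -0.57235563,  0.2304271 ]), 'tool_rot': array([ 9.78977690e-01,  2.03964990e-01, -2.95739691e-05, -9.82392910e-04]), 'force': array([ 1.07843785, -0.02164133,  0.33554563]), 'ft_torque': array([ 0.03400959,  0.02380073, -0.01624738]), 'gripper_force': 0.0, 'finger_gap': 1.0011904215340868} 0.0187
```

View pics/top1.png

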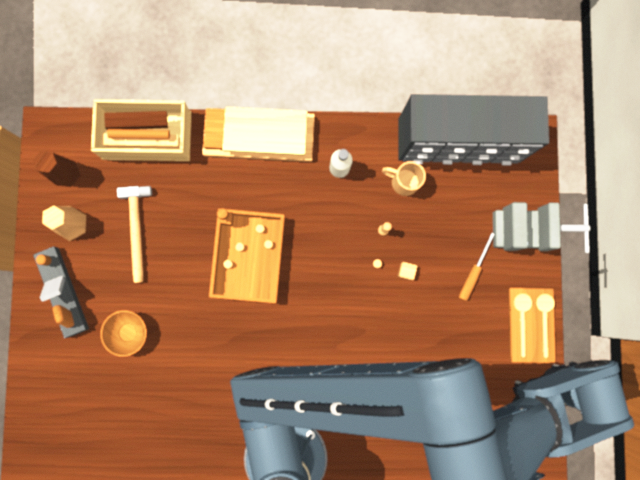

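View pics/scene1.png

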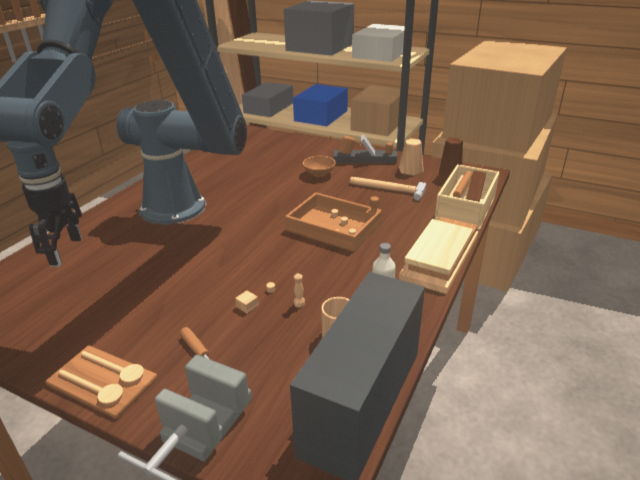

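The top view shows the stray plug at about (378,264), the block at (408,271), the spindle at (385,229), and the tray around (248,256) with its knob at (222,214). I'll enlarge the area.

```bash
python3 - <<'E'
from h import *
im=cv2.imread('pics/top1.png')
a=cv2.resize(im[200:310,200:300],None,fx=5,fy=5,interpolation=3)[:550]
b=cv2.resize(im[215:285,365:425],None,fx=5,fy=5,interpolation=3)
o=np.zeros((550,800,3),np.uint8);o[:550,:500]=a;o[:350,500:]=b;cv2.imwrite('pics/c1.png',o)
E
```

```text
(no output)
```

View pics/c1.png

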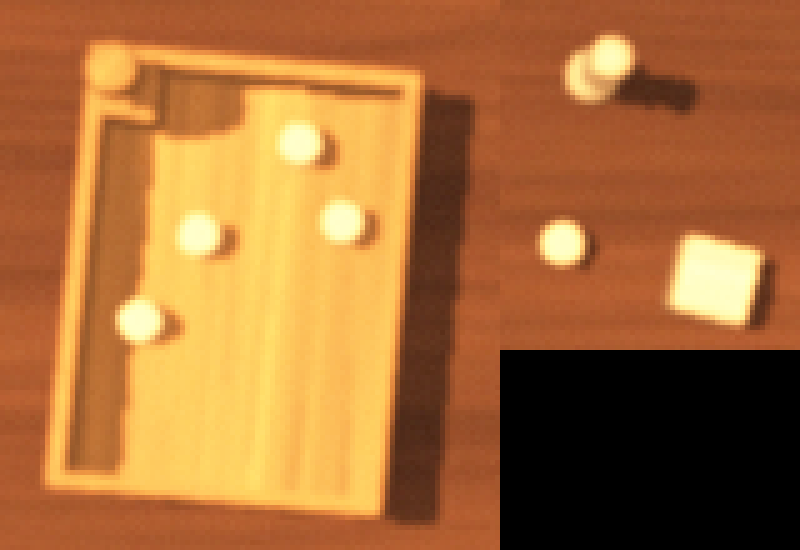

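The crop shows the rim's outer corners at crop (88,42), (423,72), (384,518) and (45,487), the knob head at (113,67), and the stray's top at (562,243). The block and spindle are at (716,280) and (590,72).

```bash
python3 - <<'E'
from h import *
np.set_printoptions(precision=4,suppress=True)
m=cams.camera_model('top')
f=lambda u,v,z:ray(m,200+(u-2)/5,200+(v-2)/5,z)
g=lambda u,v,z:ray(m,365+(u-502)/5,215+(v-2)/5,z)
C=np.array([f(*c,.05) for c in [(88,42),(423,72),(384,518),(45,487)]]);print(C)
print(np.linalg.norm(C-np.roll(C,-1,0),axis=1)); c=C.mean(0)[:2]
ex=(C[0]-C[3]+C[1]-C[2])[:2];th=np.arctan2(ex[1],ex[0]);print('centre',c,'th',th,np.degrees(th))
R=np.array([[np.cos(th),-np.sin(th)],[np.sin(th),np.cos(th)]])
print('knob pred',c+R@[.1,.07],'meas',f(113,67,.094))
print('pivot',c+R@[-.118,-.088])
for p in [(301,143),(343,222),(199,234),(139,321)]: print('plug',R.T@(f(*p,.026)[:2]-c), f(*p,.026)[:2])
print('drop candidates',c+R@[-.02,-.03],c+R@[0,-.02])
print('stray',g(562,243,.018),'block',g(716,275,.03),'spindle base',g(590,75,.02),'top',g(612,57,.095))
print(proj(m,sensors.sense()['tcp_pos']))
E
```

```text
[[0.6586 0.1915 0.05  ]
 [0.645  0.0127 0.05  ]
 [0.4079 0.0292 0.05  ]
 [0.4218 0.2075 0.05  ]]
[0.1793 0.2377 0.1789 0.2373]
centre [0.5333 0.1103] th -0.06850133639847561 -3.924837466638539
knob pred [0.6379 0.1733] meas [0.6383 0.1716 0.094 ]
pivot [0.4096 0.0305]
plug [ 0.0778 -0.0262] [0.6091 0.0788]
plug [ 0.0369 -0.0526] [0.5665 0.0553]
plug [0.024 0.024] [0.559  0.1326]
plug [-0.0254  0.0518] [0.5116 0.1636]
drop candidates [0.5113 0.0817] [0.532  0.0903]
stray [ 0.5193 -0.2394  0.018 ] block [ 0.5024 -0.3206  0.03  ] spindle base [ 0.6109 -0.2542  0.02  ] top [ 0.6104 -0.2551  0.095 ]
(np.float64(533.517579176924), np.float64(375.6077623143857))
```

Call:
move_arm(targets=[{"dx":0.8,"dy":1,"rz":0.22},{"dx":0.8,"dy":1,"rz":0.22},{"dx":0.8,"dy":1,"rz":0.22},{"dx":0.8,"dy":1,"rz":0.22},{"dx":0.8,"dy":1,"rz":0.22},{"dx":0.8,"dy":1,"rz":0.22},{"dx":0.8,"dy":1,"rz":0.22},{"dx":0.8,"dy":1,"rz":0.22},{"dx":0.8,"dy":1,"rz":0.22},{"dx":0.8,"dy":1,"rz":0.22}], claw=55, newtons=30)

```text
schema error: expected keys dx, dy, dz, rx, ry, rz
```

Call:
move_arm(targets=[{"dx":0.8,"dy":1,"dz":0,"rx":0,"ry":0,"rz":0.22},{"dx":0.8,"dy":1,"dz":0,"rx":0,"ry":0,"rz":0.22},{"dx":0.8,"dy":1,"dz":0,"rx":0,"ry":0,"rz":0.22},{"dx":0.8,"dy":1,"dz":0,"rx":0,"ry":0,"rz":0.22},{"dx":0.8,"dy":1,"dz":0,"rx":0,"ry":0,"rz":0.22},{"dx":0.8,"dy":1,"dz":0,"rx":0,"ry":0,"rz":0.22},{"dx":0.8,"dy":1,"dz":0,"rx":0,"ry":0,"rz":0.22},{"dx":0.8,"dy":1,"dz":0,"rx":0,"ry":0,"rz":0.22},{"dx":0.8,"dy":1,"dz":0,"rx":0,"ry":0,"rz":0.22},{"dx":0.8,"dy":1,"dz":0,"rx":0,"ry":0,"rz":0.22}], claw=55, newtons=30)

```text
t: 1.35
tcp_pos: [0.45, -0.3219, 0.2309]
tool_rot: [0.709, 0.706, 0.0, -0.0]
force: [-0.2, 0.8, 0.3]
finger_gap: 0.549
gripper_force: 0.0
```

Call:
move_arm(targets=[{"dx":0.55,"dy":0.66,"dz":-0.4,"rx":0,"ry":0,"rz":0},{"dx":0.55,"dy":0.66,"dz":-0.4,"rx":0,"ry":0,"rz":0},{"dx":0.55,"dy":0.66,"dz":-0.4,"rx":0,"ry":0,"rz":0},{"dx":0.55,"dy":0.66,"dz":-0.4,"rx":0,"ry":0,"rz":0},{"dx":0.55,"dy":0.66,"dz":-0.4,"rx":0,"ry":0,"rz":0},{"dx":0,"dy":0,"dz":-0.8,"rx":0,"ry":0,"rz":0},{"dx":0,"dy":0,"dz":-0.8,"rx":0,"ry":0,"rz":0},{"dx":0,"dy":0,"dz":-0.8,"rx":0,"ry":0,"rz":0},{"dx":0,"dy":0,"dz":-0.8,"rx":0,"ry":0,"rz":0},{"dx":0,"dy":0,"dz":-0.8,"rx":0,"ry":0,"rz":0}])

```text
t: 2.6
tcp_pos: [0.5182, -0.2403, 0.0803]
tool_rot: [0.71, 0.704, -0.0, -0.0]
force: [0.3, 0.4, 0.0]
finger_gap: 0.546
gripper_force: 0.0
```

```bash
python3 - <<'E'
from h import *
print(sensors.sense()['tcp_pos']);m=cams.camera_model('wrist');save('wrist','w1.png')
print('pred stray top',proj(m,[.5193,-.2394,.018]), 'tcp ground',proj(m,[*sensors.sense()['tcp_pos'][:2],.018]))
E
```

```text
[ 0.51816822 -0.2402998   0.08032602]
pred stray top (np.float64(318.3146042531011), np.float64(247.33766125584333)) tcp ground (np.float64(313.32152611418303), np.float64(247.27462955331262))
```

View pics/w1.png

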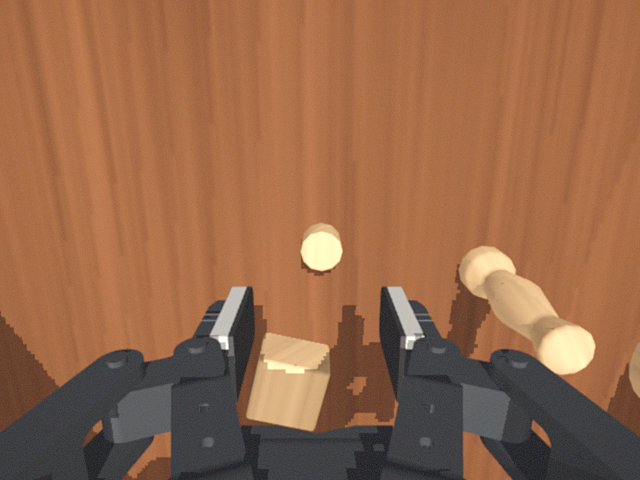

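The wrist view shows the plug's top at (321,248), against a predicted (318,247), with the block and spindle clear of the fingers. I'll descend and grip.

Call:
move_arm(targets=[{"dx":0.06,"dy":0.03,"dz":-0.6,"rx":0,"ry":0,"rz":0},{"dx":0,"dy":0,"dz":-0.6,"rx":0,"ry":0,"rz":0},{"dx":0,"dy":0,"dz":-0.6,"rx":0,"ry":0,"rz":0},{"dx":0,"dy":0,"dz":-0.6,"rx":0,"ry":0,"rz":0},{"dx":0,"dy":0,"dz":-0.4,"rx":0,"ry":0,"rz":0},{"dx":0,"dy":0,"dz":-0.2,"rx":0,"ry":0,"rz":0},{"dx":0,"dy":0,"dz":0,"rx":0,"ry":0,"rz":0},{"dx":0,"dy":0,"dz":0,"rx":0,"ry":0,"rz":0},{"dx":0,"dy":0,"dz":0,"rx":0,"ry":0,"rz":0},{"dx":0,"dy":0,"dz":0,"rx":0,"ry":0,"rz":0}])

```text
t: 3.9
tcp_pos: [0.5201, -0.2398, 0.0067]
tool_rot: [0.71, 0.704, 0.0, 0.0]
force: [-0.5, 0.5, -0.0]
finger_gap: 0.551
gripper_force: 0.0
```

Call:
move_arm(targets=[{"dx":0,"dy":0,"dz":0,"rx":0,"ry":0,"rz":0},{"dx":0,"dy":0,"dz":0,"rx":0,"ry":0,"rz":0},{"dx":0,"dy":0,"dz":0,"rx":0,"ry":0,"rz":0},{"dx":0,"dy":0,"dz":0,"rx":0,"ry":0,"rz":0},{"dx":0,"dy":0,"dz":0,"rx":0,"ry":0,"rz":0},{"dx":0,"dy":0,"dz":0,"rx":0,"ry":0,"rz":0},{"dx":0,"dy":0,"dz":0,"rx":0,"ry":0,"rz":0},{"dx":0,"dy":0,"dz":0,"rx":0,"ry":0,"rz":0},{"dx":0,"dy":0,"dz":0,"rx":0,"ry":0,"rz":0},{"dx":0,"dy":0,"dz":0,"rx":0,"ry":0,"rz":0}], claw=0, newtons=40)

```text
t: 5.15
tcp_pos: [0.52, -0.2398, 0.0065]
tool_rot: [0.71, 0.704, 0.0, 0.0]
force: [0.1, 0.1, 5.0]
finger_gap: 0.233
gripper_force: 39.3
```

Call:
move_arm(targets=[{"dx":0,"dy":0,"dz":0.5,"rx":0,"ry":0,"rz":0},{"dx":0,"dy":0,"dz":1,"rx":0,"ry":0,"rz":0},{"dx":0,"dy":0,"dz":1,"rx":0,"ry":0,"rz":0},{"dx":0,"dy":0.5,"dz":1,"rx":0,"ry":0,"rz":0},{"dx":0,"dy":0.8,"dz":0.5,"rx":0,"ry":0,"rz":0},{"dx":-0.2,"dy":0.8,"dz":0,"rx":0,"ry":0,"rz":0},{"dx":-0.2,"dy":0.8,"dz":0,"rx":0,"ry":0,"rz":0},{"dx":-0.2,"dy":0.8,"dz":0,"rx":0,"ry":0,"rz":0},{"dx":-0.2,"dy":0.8,"dz":0,"rx":0,"ry":0,"rz":0},{"dx":-0.2,"dy":0.8,"dz":0,"rx":0,"ry":0,"rz":0}])

```text
t: 6.4
tcp_pos: [0.4944, -0.1058, 0.106]
tool_rot: [0.71, 0.704, -0.0, -0.0]
force: [0.2, 0.4, -0.9]
finger_gap: 0.238
gripper_force: 39.1
```

Call:
move_arm(targets=[{"dx":-0.05,"dy":0.8,"dz":0,"rx":0,"ry":0,"rz":0},{"dx":-0.05,"dy":0.8,"dz":0,"rx":0,"ry":0,"rz":0},{"dx":-0.05,"dy":0.8,"dz":0,"rx":0,"ry":0,"rz":0},{"dx":-0.05,"dy":0.8,"dz":0,"rx":0,"ry":0,"rz":0},{"dx":-0.05,"dy":0.8,"dz":0,"rx":0,"ry":0,"rz":0},{"dx":-0.05,"dy":0.8,"dz":0,"rx":0,"ry":0,"rz":0},{"dx":-0.05,"dy":0.8,"dz":0,"rx":0,"ry":0,"rz":0},{"dx":0,"dy":0.8,"dz":0,"rx":0,"ry":0,"rz":0},{"dx":0,"dy":0.4,"dz":0,"rx":0,"ry":0,"rz":0},{"dx":0,"dy":0.3,"dz":0,"rx":0,"ry":0,"rz":0}])

```text
t: 7.65
tcp_pos: [0.4862, 0.0709, 0.1063]
tool_rot: [0.71, 0.704, 0.0, 0.0]
force: [-0.5, -0.8, 0.3]
finger_gap: 0.234
gripper_force: 39.1
```

Call:
move_arm(targets=[{"dx":0,"dy":0.4,"dz":0,"rx":0,"ry":0,"rz":0},{"dx":0,"dy":0,"dz":-0.8,"rx":0,"ry":0,"rz":0},{"dx":0,"dy":0,"dz":-0.8,"rx":0,"ry":0,"rz":0},{"dx":0,"dy":0,"dz":-0.8,"rx":0,"ry":0,"rz":0},{"dx":0,"dy":0,"dz":-0.6,"rx":0,"ry":0,"rz":0},{"dx":0,"dy":0,"dz":-0.4,"rx":0,"ry":0,"rz":0},{"dx":0,"dy":0,"dz":-0.2,"rx":0,"ry":0,"rz":0},{"dx":0,"dy":0,"dz":0,"rx":0,"ry":0,"rz":0},{"dx":0,"dy":0,"dz":0,"rx":0,"ry":0,"rz":0},{"dx":0,"dy":0,"dz":0,"rx":0,"ry":0,"rz":0}])

```text
t: 8.9
tcp_pos: [0.4864, 0.0803, 0.0168]
tool_rot: [0.71, 0.704, 0.0, 0.0]
force: [0.4, -0.4, 0.0]
finger_gap: 0.233
gripper_force: 39.1
```

Call:
move_arm(targets=[{"dx":0,"dy":0,"dz":0,"rx":0,"ry":0,"rz":0},{"dx":0,"dy":0,"dz":0,"rx":0,"ry":0,"rz":0},{"dx":0,"dy":0,"dz":0,"rx":0,"ry":0,"rz":0},{"dx":0,"dy":0,"dz":0,"rx":0,"ry":0,"rz":0},{"dx":0,"dy":0,"dz":0,"rx":0,"ry":0,"rz":0},{"dx":0,"dy":0,"dz":0,"rx":0,"ry":0,"rz":0},{"dx":0,"dy":0,"dz":0,"rx":0,"ry":0,"rz":0},{"dx":0,"dy":0,"dz":0,"rx":0,"ry":0,"rz":0},{"dx":0,"dy":0,"dz":0.2,"rx":0,"ry":0,"rz":0},{"dx":0,"dy":0,"dz":0.4,"rx":0,"ry":0,"rz":0}], claw=42)

```text
t: 10.15
tcp_pos: [0.4859, 0.0803, 0.0316]
tool_rot: [0.71, 0.704, -0.0, -0.0]
force: [-0.7, -0.7, 1.0]
finger_gap: 0.419
gripper_force: 0.0
```

Call:
move_arm(targets=[{"dx":0,"dy":0,"dz":1,"rx":0,"ry":0,"rz":0},{"dx":0,"dy":0,"dz":1,"rx":0,"ry":0,"rz":-0.2},{"dx":0,"dy":0,"dz":1,"rx":0,"ry":0,"rz":-0.2},{"dx":0.8,"dy":0.5,"dz":1,"rx":0,"ry":0,"rz":-0.2},{"dx":0.8,"dy":0.5,"dz":1,"rx":0,"ry":0,"rz":-0.2},{"dx":0.8,"dy":0.5,"dz":0,"rx":0,"ry":0,"rz":-0.2},{"dx":0.8,"dy":0.5,"dz":0,"rx":0,"ry":0,"rz":-0.25},{"dx":0.8,"dy":0.5,"dz":0,"rx":0,"ry":0,"rz":-0.22},{"dx":0.8,"dy":0.5,"dz":0,"rx":0,"ry":0,"rz":-0.22},{"dx":0.8,"dy":0.5,"dz":0,"rx":0,"ry":0,"rz":-0.23}], claw=80)

```text
t: 11.4
tcp_pos: [0.6264, 0.1682, 0.1571]
tool_rot: [0.962, 0.273, 0.0, 0.0]
force: [-0.1, -0.8, -0.2]
finger_gap: 0.802
gripper_force: 0.0
```

```bash
python3 - <<'E'
from h import *
s=sensors.sense();p=s['tcp_pos'];print(p,s['tool_rot'],s['q']);m=cams.camera_model('wrist');save('wrist','w2.png')
print('pred knob top',proj(m,[.6383,.1725,.094]),'tcp',proj(m,[p[0],p[1],.094]))
E
```

```text
[0.62637792 0.16818362 0.15706925] [9.61949130e-01 2.73228598e-01 6.24765034e-05 2.89548249e-05] [ 9.03364885e-02  6.43544251e-01  1.43730923e+00 -3.86734294e-05
  1.06060565e+00  1.10765620e+00]
pred knob top (np.float64(320.1334447193516), np.float64(226.71146200649486)) tcp (np.float64(315.13453836158124), np.float64(249.29204501316676))
```

View pics/w2.png

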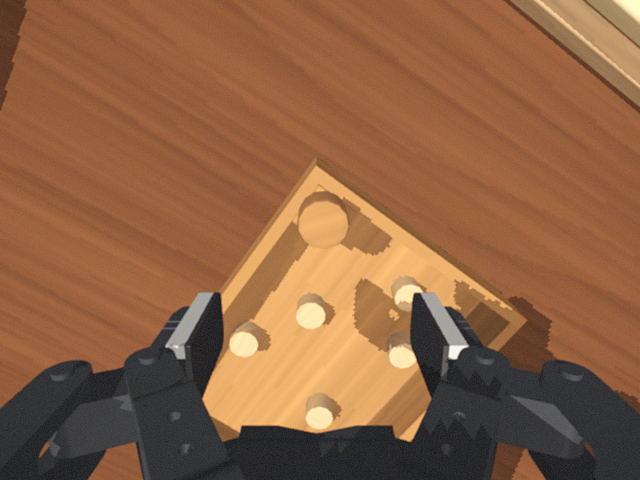

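The wrist view shows the stray plug standing in the tray at (319,411) and the knob top at (324,221). That puts the knob at about (0.641, 0.172), so I'll descend and grip it.

Call:
move_arm(targets=[{"dx":0.3,"dy":0.08,"dz":0,"rx":0,"ry":0,"rz":0},{"dx":0.3,"dy":0.08,"dz":0,"rx":0,"ry":0,"rz":0},{"dx":0,"dy":0,"dz":-0.6,"rx":0,"ry":0,"rz":0},{"dx":0,"dy":0,"dz":-0.6,"rx":0,"ry":0,"rz":0},{"dx":0,"dy":0,"dz":-0.6,"rx":0,"ry":0,"rz":0},{"dx":0,"dy":0,"dz":-0.6,"rx":0,"ry":0,"rz":0},{"dx":0,"dy":0,"dz":-0.6,"rx":0,"ry":0,"rz":0},{"dx":0,"dy":0,"dz":-0.5,"rx":0,"ry":0,"rz":0},{"dx":0,"dy":0,"dz":-0.26,"rx":0,"ry":0,"rz":0},{"dx":0,"dy":0,"dz":0,"rx":0,"ry":0,"rz":0}])

```text
t: 12.7
tcp_pos: [0.6409, 0.1718, 0.0618]
tool_rot: [0.961, 0.275, -0.0, -0.0]
force: [-0.3, 1.0, 0.8]
finger_gap: 0.797
gripper_force: 0.0
```

Call:
move_arm(targets=[{"dx":0,"dy":0,"dz":0,"rx":0,"ry":0,"rz":0},{"dx":0,"dy":0,"dz":0,"rx":0,"ry":0,"rz":0},{"dx":0,"dy":0,"dz":0,"rx":0,"ry":0,"rz":0},{"dx":0,"dy":0,"dz":0,"rx":0,"ry":0,"rz":0},{"dx":0,"dy":0,"dz":0,"rx":0,"ry":0,"rz":0},{"dx":0,"dy":0,"dz":0,"rx":0,"ry":0,"rz":0},{"dx":0,"dy":0,"dz":0,"rx":0,"ry":0,"rz":0},{"dx":0,"dy":0,"dz":0,"rx":0,"ry":0,"rz":0},{"dx":0,"dy":0,"dz":0,"rx":0,"ry":0,"rz":0},{"dx":0,"dy":0,"dz":0,"rx":0,"ry":0,"rz":0}], claw=0, newtons=60)

```text
t: 13.95
tcp_pos: [0.6415, 0.172, 0.0632]
tool_rot: [0.961, 0.275, 0.001, -0.0]
force: [-0.3, 1.0, 5.4]
finger_gap: 0.311
gripper_force: 59.1
```

```bash
python3 - <<'E'
import numpy as np
P=np.array([.4096,.0305]);v=np.array([.6415,.172])-P;r=np.hypot(*v);d=v/r;z=.0632
f=lambda t:(r*np.cos(t)-z*np.sin(t),z*np.cos(t)+r*np.sin(t))
print(d)
for k in range(0,32,4):
    a,b=f(np.radians(k)),f(np.radians(k+4));dr,dz=b[0]-a[0],b[1]-a[1]
    print(k,'per row(5 rows):',np.round([dr*d[0]/.125,dr*d[1]/.125,dz/.125],3))
print('rot/row .8deg',.8/30*d[1],-.8/30*d[0], [P+d*f(np.radians(32))[0],f(np.radians(32))[1]])
E
```

```text
[0.85363651 0.52086919]
0 per row(5 rows): [-0.035 -0.021  0.15 ]
4 per row(5 rows): [-0.043 -0.027  0.147]
8 per row(5 rows): [-0.052 -0.032  0.143]
12 per row(5 rows): [-0.061 -0.037  0.139]
16 per row(5 rows): [-0.069 -0.042  0.133]
20 per row(5 rows): [-0.076 -0.047  0.127]
24 per row(5 rows): [-0.084 -0.051  0.121]
28 per row(5 rows): [-0.091 -0.055  0.114]
rot/row .8deg 0.013889845120959015 -0.02276364016643389 [array([0.5776733 , 0.13305443]), np.float64(0.19755519402333993)]
```

Call:
move_arm(targets=[{"dx":-0.035,"dy":-0.021,"dz":0.15,"rx":0.0139,"ry":-0.0228,"rz":0},{"dx":-0.035,"dy":-0.021,"dz":0.15,"rx":0.0139,"ry":-0.0228,"rz":0},{"dx":-0.035,"dy":-0.021,"dz":0.15,"rx":0.0139,"ry":-0.0228,"rz":0},{"dx":-0.035,"dy":-0.021,"dz":0.15,"rx":0.0139,"ry":-0.0228,"rz":0},{"dx":-0.035,"dy":-0.021,"dz":0.15,"rx":0.0139,"ry":-0.0228,"rz":0},{"dx":-0.043,"dy":-0.027,"dz":0.147,"rx":0.0139,"ry":-0.0228,"rz":0},{"dx":-0.043,"dy":-0.027,"dz":0.147,"rx":0.0139,"ry":-0.0228,"rz":0},{"dx":-0.043,"dy":-0.027,"dz":0.147,"rx":0.0139,"ry":-0.0228,"rz":0},{"dx":-0.043,"dy":-0.027,"dz":0.147,"rx":0.0139,"ry":-0.0228,"rz":0},{"dx":-0.043,"dy":-0.027,"dz":0.147,"rx":0.0139,"ry":-0.0228,"rz":0}])

```text
t: 15.2
tcp_pos: [0.6309, 0.1657, 0.0995]
tool_rot: [0.959, 0.274, 0.067, -0.019]
force: [0.2, 0.5, -3.0]
finger_gap: 0.307
gripper_force: 59.1
```

Call:
move_arm(targets=[{"dx":-0.052,"dy":-0.032,"dz":0.143,"rx":0.0139,"ry":-0.0228,"rz":0},{"dx":-0.052,"dy":-0.032,"dz":0.143,"rx":0.0139,"ry":-0.0228,"rz":0},{"dx":-0.052,"dy":-0.032,"dz":0.143,"rx":0.0139,"ry":-0.0228,"rz":0},{"dx":-0.052,"dy":-0.032,"dz":0.143,"rx":0.0139,"ry":-0.0228,"rz":0},{"dx":-0.052,"dy":-0.032,"dz":0.143,"rx":0.0139,"ry":-0.0228,"rz":0},{"dx":-0.061,"dy":-0.037,"dz":0.139,"rx":0.0139,"ry":-0.0228,"rz":0},{"dx":-0.061,"dy":-0.037,"dz":0.139,"rx":0.0139,"ry":-0.0228,"rz":0},{"dx":-0.061,"dy":-0.037,"dz":0.139,"rx":0.0139,"ry":-0.0228,"rz":0},{"dx":-0.061,"dy":-0.037,"dz":0.139,"rx":0.0139,"ry":-0.0228,"rz":0},{"dx":-0.061,"dy":-0.037,"dz":0.139,"rx":0.0139,"ry":-0.0228,"rz":0}])

```text
t: 16.45
tcp_pos: [0.6169, 0.1571, 0.1348]
tool_rot: [0.952, 0.272, 0.135, -0.037]
force: [-0.9, 0.6, -3.6]
finger_gap: 0.311
gripper_force: 59.1
```

Call:
move_arm(targets=[{"dx":-0.069,"dy":-0.042,"dz":0.133,"rx":0.0139,"ry":-0.0228,"rz":0},{"dx":-0.069,"dy":-0.042,"dz":0.133,"rx":0.0139,"ry":-0.0228,"rz":0},{"dx":-0.069,"dy":-0.042,"dz":0.133,"rx":0.0139,"ry":-0.0228,"rz":0},{"dx":-0.069,"dy":-0.042,"dz":0.133,"rx":0.0139,"ry":-0.0228,"rz":0},{"dx":-0.069,"dy":-0.042,"dz":0.133,"rx":0.0139,"ry":-0.0228,"rz":0},{"dx":-0.076,"dy":-0.047,"dz":0.127,"rx":0.0139,"ry":-0.0228,"rz":0},{"dx":-0.076,"dy":-0.047,"dz":0.127,"rx":0.0139,"ry":-0.0228,"rz":0},{"dx":-0.076,"dy":-0.047,"dz":0.127,"rx":0.0139,"ry":-0.0228,"rz":0},{"dx":-0.076,"dy":-0.047,"dz":0.127,"rx":0.0139,"ry":-0.0228,"rz":0},{"dx":-0.076,"dy":-0.047,"dz":0.127,"rx":0.0139,"ry":-0.0228,"rz":0}])

```text
t: 17.7
tcp_pos: [0.5989, 0.146, 0.1673]
tool_rot: [0.94, 0.269, 0.201, -0.055]
force: [-1.1, -0.1, -4.2]
finger_gap: 0.311
gripper_force: 59.1
```

Call:
move_arm(targets=[{"dx":-0.084,"dy":-0.051,"dz":0.121,"rx":0.0139,"ry":-0.0228,"rz":0},{"dx":-0.084,"dy":-0.051,"dz":0.121,"rx":0.0139,"ry":-0.0228,"rz":0},{"dx":-0.084,"dy":-0.051,"dz":0.121,"rx":0.0139,"ry":-0.0228,"rz":0},{"dx":-0.084,"dy":-0.051,"dz":0.121,"rx":0.0139,"ry":-0.0228,"rz":0},{"dx":-0.084,"dy":-0.051,"dz":0.121,"rx":0.0139,"ry":-0.0228,"rz":0},{"dx":-0.091,"dy":-0.055,"dz":0.114,"rx":0.0139,"ry":-0.0228,"rz":0},{"dx":-0.091,"dy":-0.055,"dz":0.114,"rx":0.0139,"ry":-0.0228,"rz":0},{"dx":-0.091,"dy":-0.055,"dz":0.114,"rx":0.0139,"ry":-0.0228,"rz":0},{"dx":-0.091,"dy":-0.055,"dz":0.114,"rx":0.0139,"ry":-0.0228,"rz":0},{"dx":-0.091,"dy":-0.055,"dz":0.114,"rx":0.0139,"ry":-0.0228,"rz":0}])

```text
t: 18.95
tcp_pos: [0.5772, 0.1325, 0.1968]
tool_rot: [0.924, 0.264, 0.267, -0.073]
force: [-0.3, 0.1, -4.5]
finger_gap: 0.311
gripper_force: 59.1
```

```bash
python3 - <<'E'
from h import *
s=sensors.sense();print(s['tcp_pos'],s['q'],s['force'],s['ft_torque'])
w=save('wrist','w3.png');t=save('top','top2.png');c=save('scene','scene2.png')
o=np.zeros((600,800,3),np.uint8);o[:300,:400]=cv2.resize(w,(400,300))
o[:300,400:]=cv2.resize(t[180:330,180:380],(400,300));o[300:,:400]=cv2.resize(c[150:300,250:450],(400,300))
cv2.imwrite('pics/o3.png',o[:,:,::-1])
E
```

```text
[0.57715566 0.13248652 0.19675557] [-0.13793413  0.42522688  1.95206919  0.85993012  0.45885314  0.14951868] [-0.27888746  0.09723218 -4.47569794] [-0.24443164  0.59142837 -0.00844532]
```

View pics/o3.png

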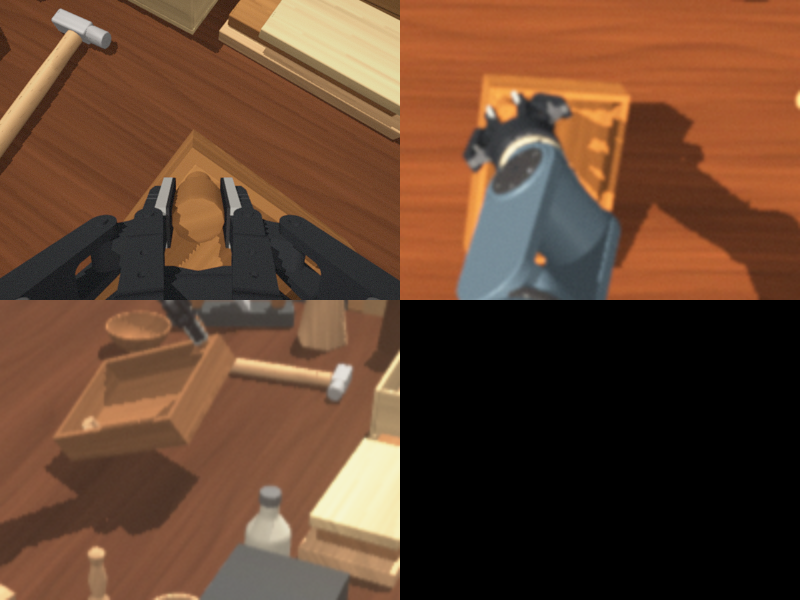

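The wrist view shows the knob firmly between the pads. The scene crop shows the tray tipped, with one plug visible at crop (90,424) and the near wall hiding the rest, so I'll enlarge it with the expected tray outline and corner overlaid.

```bash
cat > ov.py <<'E'
from h import *
import sys
from scipy.spatial.transform import Rotation as Ro
def show(f,out,th):
    im=cv2.imread(f);m=cams.camera_model('scene')
    P=np.array([.4096,.0305,0]);a=np.array([.5209,-.8536,0]);R=(Ro.from_rotvec(a*th)*Ro.from_euler('z',-.0685)).as_matrix()
    w=lambda p:np.array(proj(m,P+R@(np.array(p)-[-.118,-.088,0])))
    u,v=w([0,0,0]);x0,y0=int(u)-75,int(v)-60
    o=cv2.resize(im[y0:y0+115,x0:x0+150],None,fx=5,fy=5,interpolation=2)
    k=lambda p:tuple(int(t) for t in (w(p)-[x0,y0])*5+2)
    for z,c in((0,(255,0,0)),(.05,(0,255,0))):
        q=[k([sx*.118,sy*.088,z]) for sx,sy in((1,1),(1,-1),(-1,-1),(-1,1))]
        cv2.polylines(o,[np.array(q)],True,c,1)
    cv2.circle(o,k([-.11,-.08,.008]),4,(0,0,255),-1); cv2.circle(o,k([.1,.07,.08]),4,(255,0,255),-1)
    arc=[k([-.11+.11*np.cos(t),-.08+.11*np.sin(t),.017]) for t in np.linspace(0,1.57,20)]
    cv2.polylines(o,[np.array(arc)],False,(0,0,255),1)
    cv2.imwrite(out,o)
show(sys.argv[1],sys.argv[2],float(sys.argv[3]))
E
python3 ov.py pics/scene2.png pics/ov1.png .5585
```

```text
(no output)
```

View pics/ov1.png

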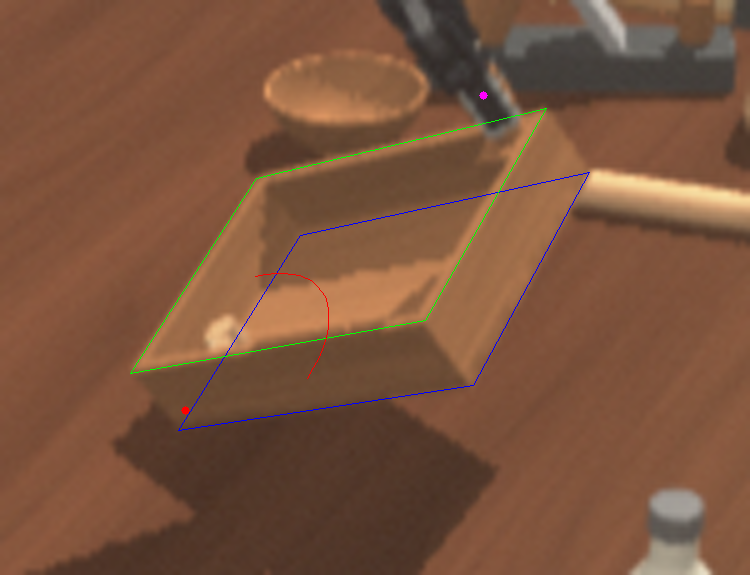

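The overlay matches the real tray, with the pivot on the bench and at least two plug tops in the corner at about (225,330). I'll let things settle, then check the rest from above.

Call:
move_arm(targets=[{"dx":0,"dy":0,"dz":0,"rx":0,"ry":0,"rz":0},{"dx":0,"dy":0,"dz":0,"rx":0,"ry":0,"rz":0},{"dx":0,"dy":0,"dz":0,"rx":0,"ry":0,"rz":0},{"dx":0,"dy":0,"dz":0,"rx":0,"ry":0,"rz":0},{"dx":0,"dy":0,"dz":0,"rx":0,"ry":0,"rz":0},{"dx":0,"dy":0,"dz":0,"rx":0,"ry":0,"rz":0},{"dx":0,"dy":0,"dz":0,"rx":0,"ry":0,"rz":0},{"dx":0,"dy":0,"dz":0,"rx":0,"ry":0,"rz":0},{"dx":0,"dy":0,"dz":0,"rx":0,"ry":0,"rz":0},{"dx":0,"dy":0,"dz":0,"rx":0,"ry":0,"rz":0}])

```text
t: 20.35
tcp_pos: [0.5772, 0.1328, 0.1966]
tool_rot: [0.924, 0.264, 0.266, -0.073]
force: [-0.3, -1.2, -4.0]
finger_gap: 0.308
gripper_force: 59.1
```

```bash
python3 - <<'E'
from h import *
t=save('top','top3.png');c=save('scene','scene3.png')
from scipy.spatial.transform import Rotation as Ro
m=cams.camera_model('top');P=np.array([.4096,.0305,0]);a=np.array([.5209,-.8536,0]);R=(Ro.from_rotvec(a*.5585)*Ro.from_euler('z',-.0685)).as_matrix()
im=cv2.cvtColor(t,cv2.COLOR_RGB2BGR)[200:330,200:320]
o=cv2.resize(im,None,fx=4.5,fy=4.5,interpolation=2)
k=lambda p:tuple(int(x) for x in (np.array(proj(m,P+R@(np.array(p)-[-.118,-.088,0])))-200)*4.5+2)
cv2.circle(o,k([-.11,-.08,.008]),4,(0,0,255),-1)
cv2.polylines(o,[np.array([k([-.11+.11*np.cos(t),-.08+.11*np.sin(t),.017]) for t in np.linspace(0,1.57,20)])],False,(0,0,255),1)
cv2.imwrite('pics/o4.png',o)
E
```

```text
(no output)
```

View pics/o4.png

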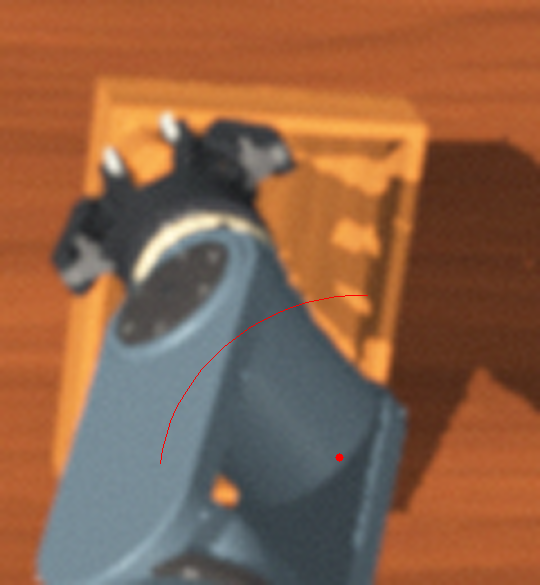

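```bash
python3 - <<'E'
import cv2
a=cv2.imread('pics/top3.png');b=cv2.imread('pics/top1.png')
f=lambda u,v:(200+int(u/4.5),200+int(v/4.5))
for p in [(345,168),(355,235),(352,298),(372,360),(225,490),(140,150),(400,180)]:
    x,y=f(*p);print(p,a[y,x][::-1])
print('plug',b[244,268][::-1],b[228,260][::-1],'floor',b[280,260][::-1])
E
```

```text
(345, 168) [245 170  80]
(355, 235) [242 162  77]
(352, 298) [243 162  76]
(372, 360) [238 154  71]
(225, 490) [223 137  69]
(140, 150) [245 168  79]
(400, 180) [119  70  35]
plug [255 253 202] [255 253 201] floor [251 187  87]
```

From above, the pale patches have the floor's colour, not the plugs' (blue about 77, against about 200 for a plug). No plug lies outside the arc in either view, and the tray is still, so I'll hand in.

```bash
python3 -c "
from station import order;print(order.sign_off())"
```

```text
the job is handed in; nothing more can be done
None
```

I put the stray plug in the tray and handed the job in holding the tray still at about 32°; no plug was visible outside the gathering corner, though only two were directly in view there, and no verdict came back.

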